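# Shift the tube mixer into third

### The job

The tube mixer's gear lever is somewhere in the left leg of its H-shaped gate. With the fingertips, push it to the neutral cross-channel, across to the right, and then forward, fully home into the third slot (far right, away from the robot), and leave it there. Only push: do not grip the lever, do not let it run into the fourth slot (near right), and do not disturb the pots, jars and boxes standing on and around the mixer.

Things in the scene. Friction and masses are not known exactly. Their poses are not given: they have to be found in the camera images.
- mixer: bench tube mixer, fixed: cream housing 300 mm wide (y), flat top 100 mm above the bench. Origin on the bench under the gate's centre; x points forward (away from the robot's side), y left, z up; near, far, left, right are along these axes. It reaches 100 mm near and 185 mm forward of the origin; a tube cradle with lying tubes stands on top from 103 to 177 mm forward, up to 137 mm above the bench
- gate (a point): centre of the H-shaped gate in a bright steel plate on the mixer's top, 100 mm above the bench, axes as the mixer. Two legs run forward and back, 20 mm left and right of the centre, joined by a cross-channel (neutral) through the centre. Channels are 18 mm wide, the stick 12 mm thick; the noses between the legs are rounded. First slot: far left, second: near left, third: far right, fourth: near right
- third (a point): end of the third slot: where the stick's axis crosses the top of the plate when it is fully home there, 22 mm forward and 20 mm right of the gate's centre; axes as the mixer
- pivot (a point): pivot of the lever, inside the mixer 70 mm under the gate's centre (30 mm above the bench); axes as the mixer. The lever is a straight stick that stays where it is left (friction; about 2 N at the handle moves it) and cannot be lifted out
- handle (a point): centre of the lever's black square handle, 28 x 28 mm in section and 65 mm long; this point is half-way up, 117.5 mm from the pivot along the lever; z points up along the lever. With the lever upright the handle reaches from 115 to 180 mm above the bench
- across (a joint): sideways tilt of the lever about the mixer's forward axis, rad: 0 in the middle, positive to the right, about -0.28 in the left leg and +0.28 in the right leg, with about 0.03 of play either way
- fore (a joint): forward tilt of the lever, rad: 0 in the neutral cross-channel, positive forward, about +0.30 fully home in the far slots and -0.30 in the near ones. It passes across freely within about 0.03 of 0 (up to about 0.1 the noses may guide it in). With across = a and fore = b the lever points along (sin b, -sin a cos b, cos a cos b) in the mixer's axes
- face_near: the near (robot-side) face of the handle, a panel 19 mm wide, 65 mm long, whose outer surface stands 14 mm from the handle's axis. Origin half-way up, 11 mm from the axis. Touching opposite faces at once counts as gripping
- face_far: the far face of the handle, a panel 19 mm wide, 65 mm long, whose outer surface stands 14 mm from the handle's axis. Origin half-way up, 11 mm from the axis. Touching opposite faces at once counts as gripping
- face_left: the left face of the handle, a panel 19 mm wide, 65 mm long, whose outer surface stands 14 mm from the handle's axis. Origin half-way up, 11 mm from the axis. Touching opposite faces at once counts as gripping
- face_right: the right face of the handle, a panel 19 mm wide, 65 mm long, whose outer surface stands 14 mm from the handle's axis. Origin half-way up, 11 mm from the axis. Touching opposite faces at once counts as gripping
- pot_a: small clear specimen pot with white lid, 38 mm across, 50 mm tall, standing on the mixer's top left of the gate on the robot's side. A bystander: origin at the centre of its underside, z up
- pot_b: small clear specimen pot with white lid and paper label, 34 mm across, 55 mm tall, standing on the mixer's top to the right of the gate. A bystander: origin at the centre of its underside, z up
- slide_box: grey slide box 80 x 100 x 34 mm, on the bench left of the mixer. A bystander: origin at the centre of its underside, z up
- beaker: glass beaker, 68 mm across, 90 mm tall, on the bench beside the mixer. A bystander: origin at the centre of its underside, z up
- reagent: amber glass bottle, 60 mm across, 120 mm tall, on the bench beside the mixer. A bystander: origin at the centre of its underside, z up
- coplin: clear square staining jar 50 x 50 mm with a white round lid, 97 mm tall, on the bench beside the mixer. A bystander: origin at the centre of its underside, z up
- vial: small clear capped vial, 28 mm across, 60 mm tall, on the bench between robot and mixer. A bystander: origin at the centre of its underside, z up

How it is judged:
By the outcome, as a careful person would: the job done as asked, in the order asked, and still so for the second after the job is handed in, with the robot touching nothing.
It also fails if it takes over 58 s, if anything falls off the work surface, if the arm or the gripper's body presses on something with over 40 N, if the wrist force passes 120 N, or if a joint passes its speed limit or range.

### The arm

A 7-joint arm with a two-finger parallel gripper is mounted at the origin on the work surface. World frame = base frame: x ahead of the robot, y to its left, z up, the work surface at z = 0. Lengths are in m, angles in degrees, forces in N, time in s.
With the tool pointing down it reaches from about 0.425 to 0.875 m from the base axis. Payload 4.7 kg.
Tool frame: the origin (TCP) lies at the very end of the fingers, on their centre line; the grasp point (between the pads) lies 19 mm behind it; z points along the fingers, y is the line along which they close (so a half turn about z gives the same grasp; the last joint's range is limited). The gripper opens to 87 mm and grips with 3 to 60 N. Pads are 19 mm wide; open, the fingers measure 117 mm over their backs; the gripper's body (75 mm by 190 mm) begins 51 mm behind the grasp point.
Start: joints at [-64.739, 18.392, -4.016, 83.108, 1.295, 78.541, -3.26], TCP at [0.269, 0.592, 0.223] pointing down, gripper open.
Joint ranges: [-163.93, 163.93], [-17.29, 119.83], [-79.2, 71.16], [3.27, 140.29], [-89.18, 269.18], [5.43, 117.66], [-154.24, 154.24]. Speed limits (degrees/s): [147.25, 147.25, 180, 180, 180, 180, 180].

### API

Orientations are given as [roll, pitch, yaw] about the fixed x, y, z axes, in that order (R = Rz(yaw) Ry(pitch) Rx(roll)).
In Python, from cell import telemetry, cams, env gives the robot as it stands.
- The arm moves only by the tool arm_command, never from a script. Its argument "series" is text: rows parted by semicolons, each of 5 numbers parted by spaces: the shift along the tool's x, y, z in mm, then the turn about the tool's z in rad, then the closure in counts, from 0 (fully open) to 255 (shut). A call has 1 to 20 rows; each row shifts and turns the commanded pose from where the row before left it, along the tool's axes as they then stand; what a row does not reach is not made up. A row lasts 1/12 s, in which the tool goes at most 41.7 mm and 7.16 degrees, less where a joint would pass 70% of its speed; a pose out of reach is approached as far as the arm can. A call is refused whole if a number of a shift passes 41.7 or a number of a turn 0.125, either way. A call with a gripper value outside its range is refused whole. The fingers move at their own pace and stop on an object; "squeeze" is the grip in N (left out, the last holds). Time passes only in rows, so rows that do not move let the fingers close. It gives the time, the measured TCP pose, the force, the opening and the grip force at its end, in the units of the state.
- telemetry.get_obs(): the state, without advancing time (a new reading comes with each control period).
- cams.read_camera(name): name is "side" or "top" or "wrist"; returns the picture (480x640x3 uint8, blue, green, red); there is no depth.
- cams.calibration(name): a dict with "K" (3x3 intrinsics, pixels), "origin" and "rotation" of the camera in the world; the wrist camera has in their place "hand_eye" (4x4, takes a point from camera to tool coordinates, whose origin is the TCP and whose axes are the flange's). Camera axes: x right, y down, z forward; pixel columns grow to the right and rows downward; lengths in m; the calibration is good to about 2 mm. A picture is of the moment at which its call begins: read the wrist's pose just before it. calibration takes no time and is no camera call.
- env.sign_off(): hands the job in; it is judged then, once.
The state is a dict: "time_s": time; "qpos": joint angles; "joint_velocities": joint speeds; "effort": joint torques, N m; "tool_pos": TCP position; "tool_rot": TCP orientation; "force": force on the tool from outside, world axes, zero at the start; "wrist_torque": the same for the moment, N m; "grip_width": finger opening in m; "grasp_force": force on a finger pad.
Only numpy, scipy, OpenCV 4.12 (cv2) and the standard library are available. Lean on these libraries where they do the work, as an engineer would, in place of code of your own. Each camera call takes 0.05 s, during which the arm holds its last target. There are 200 camera calls.

## Working session

There is one attempt and no reset: what is moved stays moved. The work goes in short steps, Python scripts to look and compute and a tool call to move; the robot and the scene stay as the last step left them, time stands still between calls to the robot, and variables do not carry over. Pictures are saved under pics/ and viewed, at most 10 in all, crops included, and the job is handed in when it is done.

Besides the shell and the picture viewer there is one more tool, called after "Emit:" in YAML: its name, and indented under it one key for each argument. arm_command: Moves the arm, as the interface text tells. Its arguments: {"type":"object","properties":{"series":{"type":"string"},"squeeze":{"type":"number"}},"required":["series"]}

```bash
mkdir -p pics; python3 - <<'E'
from cell import telemetry,cams,env
import cv2
o=telemetry.get_obs();print(o)
for n in ("side","top"):
    cv2.imwrite(f"pics/{n}0.png",cams.read_camera(n));c=cams.calibration(n);print(n,c)
print(cams.calibration("wrist"))
E
```

```text
{'time_s': 0.0, 'qpos': array([-64.73925287,  18.43810632,  -4.01599706,  83.1751086 ,
         1.29659991,  78.54072441,  -3.2591682 ]), 'joint_velocities': array([ 0.02140582, -0.03150802,  0.04675073,  0.07061172, -0.04464044,
       -0.02122828, -0.05838109]), 'effort': array([-7.61686283e-05, -4.91273367e+01, -4.03603585e-01, -3.12541544e+01,
       -6.36838214e-02,  4.33897250e-02,  1.77861148e-04]), 'tool_pos': array([0.26888547, 0.59116787, 0.22147058]), 'tool_rot': array([-1.79891395e+02,  7.20006335e-03,  1.55550607e+02]), 'force': array([ 0.02173934, -0.33413808, -0.41389812]), 'wrist_torque': array([-0.0051306 ,  0.00343553,  0.02440103]), 'grasp_force': 0.0, 'grip_width': 0.08698077966564478}
side {'K': array([[473.22159052,   0.        , 322.79022426],
       [  0.        , 473.22159052, 238.59015636],
       [  0.        ,   0.        ,   1.        ]]), 'origin': array([ 0.07459701, -0.43410785,  0.6821077 ]), 'rotation': array([-129.57403648,    0.44525126,  -43.21061665])}
top {'K': array([[554.9553727 ,   0.        , 311.88764482],
       [  0.        , 554.9553727 , 240.15749546],
       [  0.        ,   0.        ,   1.        ]]), 'origin': array([0.44756524, 0.06441938, 1.32153142]), 'rotation': array([-176.21783604,    0.68816733,  -88.79101534])}
{'K': array([[425.68705393,   0.        , 322.82050904],
       [  0.        , 425.68705393, 241.24724299],
       [  0.        ,   0.        ,   1.        ]]), 'hand_eye': array([[-2.00210547e-03, -9.52107613e-01, -3.05756578e-01,
         8.57858267e-02],
       [ 9.99997926e-01, -1.79226106e-03, -9.67030443e-04,
        -3.21685850e-04],
       [ 3.72721437e-04, -3.05757881e-01,  9.52109227e-01,
        -1.62109712e-01],
       [ 0.00000000e+00,  0.00000000e+00,  0.00000000e+00,
         1.00000000e+00]])}
```

View pics/top0.png

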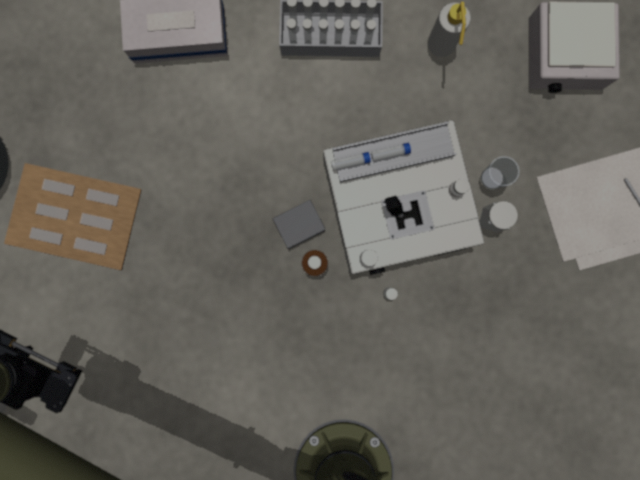

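View pics/side0.png

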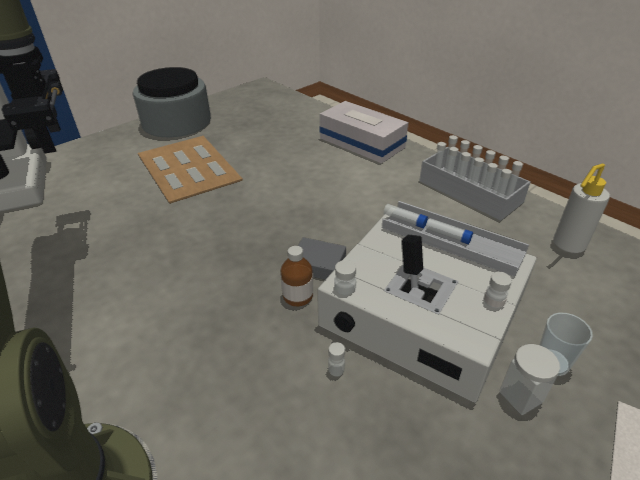

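The top view shows the mixer with corners at about (325,150), (453,122), (482,243), (352,271), the gate near (408,214) and the black handle near (394,206). In the side view the handle is at about (412,255). I'll measure these next.

```bash
cat > h.py <<'E'
import numpy as np,cv2
from scipy.spatial.transform import Rotation as R
from cell import telemetry,cams,env
def pose(n,o=None):
    c=cams.calibration(n)
    if n!="wrist": return c["K"],R.from_euler("xyz",c["rotation"],degrees=True).as_matrix(),c["origin"]
    o=o or telemetry.get_obs(); Rt=R.from_euler("xyz",o["tool_rot"],degrees=True).as_matrix(); H=c["hand_eye"]
    return c["K"],Rt@H[:3,:3],Rt@H[:3,3]+o["tool_pos"]
def ray(P,uv):
    K,Rm,o=P; d=Rm@np.linalg.inv(K)@np.array([*uv,1.]); return o,d/np.linalg.norm(d)
def onz(P,uv,z):
    o,d=ray(P,uv); return o+d*(z-o[2])/d[2]
def cross(P,a,Q,b):
    o,d=ray(P,a);p,e=ray(Q,b);s=np.linalg.lstsq(np.c_[d,-e],p-o,rcond=None)[0]
    x,y=o+d*s[0],p+e*s[1];return (x+y)/2,np.linalg.norm(x-y)
def proj(P,X):
    K,Rm,o=P;q=K@Rm.T@(np.asarray(X)-o);return q[:2]/q[2]
E
python3 - <<'E'
from h import *
t=cv2.imread("pics/top0.png");s=cv2.imread("pics/side0.png")
T=pose("top");S=pose("side")
hsv=cv2.cvtColor(t,cv2.COLOR_BGR2HSV)
m=((hsv[...,2]>150)).astype(np.uint8)*255
m[:110]=0;m[285:]=0;m[:,:318]=0;m[:,487:]=0
m=cv2.morphologyEx(m,cv2.MORPH_CLOSE,np.ones((25,25)))
m=cv2.morphologyEx(m,cv2.MORPH_OPEN,np.ones((9,9)))
c=max(cv2.findContours(m,0,2)[0],key=cv2.contourArea)
r=cv2.minAreaRect(c);b=cv2.boxPoints(r);print(r)
for p in b: print(p,onz(T,p,.1).round(4))
for n,p in dict(pot_a=((368,259),.15),pot_b=((459,187),.155),vial=((391,295),.06),reag=((315,262),.12),cop=((503,215),.097)).items(): print(n,onz(T,*([p[0],p[1]])).round(3))
big=np.hstack([cv2.resize(t[170:260,350:450],(400,360),interpolation=2),cv2.resize(s[220:320,360:460],(400,400),interpolation=2)[:360]])
cv2.imwrite("pics/z.png",big)
E
```

```text
((406.5009765625, 211.20431518554688), (92.9922103881836, 132.7953643798828), 77.19573211669922)
[331.4499  180.57957] [0.6615 0.0401 0.1   ]
[460.943  151.1493] [ 0.7329 -0.2463  0.1   ]
[481.55206 241.82906] [ 0.5319 -0.2921  0.1   ]
[352.05896 271.25934] [ 0.4614 -0.0089  0.1   ]
pot_a [ 0.487 -0.039  0.15 ]
pot_b [ 0.643 -0.228  0.155]
vial [ 0.41 -0.1   0.06]
reag [0.479 0.073 0.12 ]
cop [ 0.592 -0.34   0.097]
```

View pics/z.png

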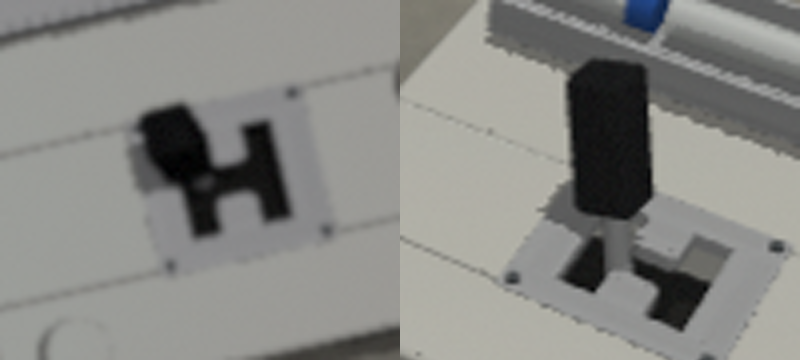

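The zoomed top view (×4) shows the plate screws at (293,92), (327,231) and (170,267), with the handle's top face centred near (167,121). In the side crop the top face is near (610,73). The stick is in the left leg.

```bash
python3 - <<'E'
from h import *
T=pose("top");S=pose("side")
f=lambda x,y:onz(T,(350+x/4,170+y/4),.1)
a,b,c=f(293,92),f(327,231),f(170,267)
g=(a+c)/2; print("screws",a,b,c,"gate",g)
print("yaw",np.degrees(np.arctan2(*(a-b)[[1,0]])),np.degrees(np.arctan2(*(c-b)[[1,0]]))-90)
h,e=cross(T,(350+167/4,170+121/4),S,(360+210/4,220+73/4));print("top",h,e)
yaw=np.radians(14);M=R.from_euler("z",yaw).as_matrix()
p=g.copy();p[2]=.03
l=M.T@(h-p);print(l,np.linalg.norm(l));u=l/np.linalg.norm(l);print("fore",np.arcsin(u[0]),"across",np.arctan2(-u[1],u[2]))
for n,q in dict(pot_a=(.487,-.039,.15),pot_b=(.643,-.228,.155)).items(): print(n,M.T@(np.array(q)-g))
E
```

```text
screws [ 0.63757331 -0.16343328  0.1       ] [ 0.56075435 -0.182726    0.1       ] [ 0.53912401 -0.09662551  0.1       ] gate [ 0.58834866 -0.13002939  0.1       ]
yaw 14.097987476808868 14.102120346149249
top [ 0.60942729 -0.08408869  0.16835491] 0.002869202618346457
[0.03156657 0.03947668 0.13835491] 0.14729880758905123
fore 0.21597813717504802 across -0.27794350831885106
pot_a [-0.07631617  0.11284389  0.05      ]
pot_b [ 0.02932673 -0.10828182  0.055     ]
```

Emit:
arm_command:
  series: "-27.5 -27.7 -1.5 0 255;-27.5 -27.7 -1.5 0 255;-27.5 -27.7 -1.5 0 255;-27.5 -27.7 -1.5 0 255;-27.5 -27.7 -1.5 0 255;-27.5 -27.7 -1.5 0 255;-27.5 -27.7 -1.5 0 255;-27.5 -27.7 -1.5 0 255;-27.5 -27.7 -1.5 0 255;-27.5 -27.7 -1.5 0 255;-27.5 -27.7 -1.5 0 255;-27.5 -27.7 -1.5 0 255;-27.5 -27.7 -1.5 0 255;-27.5 -27.7 -1.5 0 255;-27.5 -27.7 -1.5 0 255;-27.5 -27.7 -1.5 0 255;-27.5 -27.7 -1.5 0 255;-27.5 -27.7 -1.5 0 255;-27.5 -27.7 -1.5 0 255;-27.5 -27.7 -1.5 0 255"
  squeeze: 5

```text
time_s: 1.77
tool_pos: [0.5406, -0.142, 0.2526]
tool_rot: [180.0, 0.0, 155.6]
force: [-0.1, 0.0, -0.2]
grip_width: 0.0001
grasp_force: 0.0
```

Emit:
arm_command:
  series: "0 0 0 0.1235 255;0 0 0 0.1235 255;0 0 0 0.1235 255;0 0 0 0.1235 255;0 0 0 0.1235 255;0 0 0 0.1235 255;0 0 0 0.1235 255;0 0 0 0.1235 255;0 0 0 0.1235 255;0 0 0 0.1235 255;0 0 0 0.1235 255;0 0 0 0.1235 255;0 0 0 0.1235 255;0 0 0 0.1235 255;0 0 0 0.1235 255;0 0 0 0.1235 255;0 0 0 0.1235 255;0 0 0 0.1235 255;0 0 0 0.1235 255;0 0 0 0.1235 255"

```text
time_s: 3.43
tool_pos: [0.5401, -0.1401, 0.2521]
tool_rot: [-180.0, 0.0, 13.7]
force: [-0.1, -0.7, 0.3]
grip_width: 0.0006
grasp_force: 0.0
```

```bash
python3 - <<'E'
from h import *
o=telemetry.get_obs();im=cams.read_camera("wrist");cv2.imwrite("pics/w1.png",im)
import pickle;pickle.dump(o,open("w1.pkl","wb"))
print(o["time_s"],o["tool_pos"],o["tool_rot"],o["qpos"],o["grip_width"])
E
```

```text
3.4333 [ 0.54012655 -0.14014953  0.25213031] [-1.79977676e+02  3.94720283e-02  1.36774081e+01] [-32.02128327   7.74406977  48.49825002  95.3800946   -5.8893428
  79.57047679 -59.03192232] 0.0006194216029043229
```

View pics/w1.png

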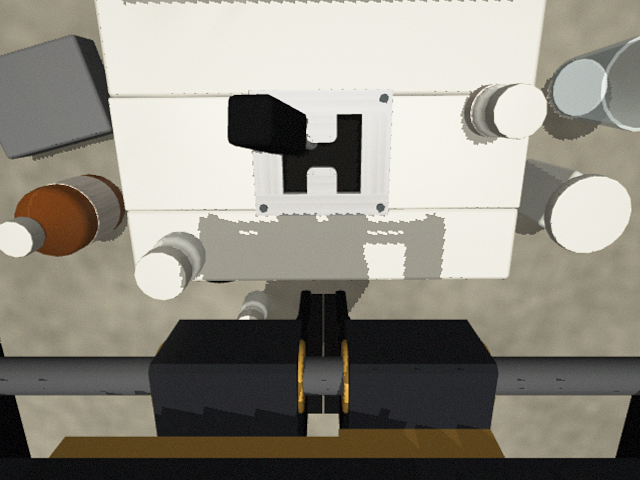

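The wrist view shows the plate screws at (384,98), (380,208) and (263,208). The handle's top face is centred near (251,120), tilted left and forward, and the fingers are closed at the bottom of the frame.

```bash
python3 - <<'E'
from h import *
import pickle
W=pose("wrist",pickle.load(open("w1.pkl","rb")))
a,b,c=[onz(W,p,.1) for p in((384,98),(380,208),(263,208))]
g=(a+c)/2;yaw=np.arctan2(*(a-b)[[1,0]]);y2=np.arctan2(*(c-b)[[1,0]])-np.pi/2
print(a,b,c,g,np.degrees([yaw,y2]),np.linalg.norm(a-b),np.linalg.norm(c-b))
M=R.from_euler("z",(yaw+y2)/2).as_matrix();p=g-[0,0,.07]
o,d=ray(W,(251,120))
q=o-p;B=q@d;t=-B-np.sqrt(B*B-q@q+.15**2);l=M.T@(q+t*d);u=l/.15
print("top",l+[0,0,.03],"fore",np.arcsin(u[0]),"across",np.arctan2(-u[1],u[2]),"centre",u*.1175)
for n,(x,z) in dict(pa=((163,273),.15),pb=((520,110),.155)).items():print(n,M.T@(onz(W,x,z)-g))
t=telemetry.get_obs()["tool_pos"];print("tcp in mixer",M.T@(t-g))
E
```

```text
[ 0.6352683  -0.16061826  0.1       ] [ 0.55872355 -0.17953337  0.1       ] [ 0.53798239 -0.09352739  0.1       ] [ 0.58662535 -0.12707282  0.1       ] [13.88038824 13.55853197] 0.07884719129735607 0.08847160711110955
top [0.0271084  0.03795865 0.17256323] fore 0.181721169544832 across -0.2602211378006724 centre [0.02123491 0.02973428 0.11167453]
pa [-0.07174866  0.10570278  0.05      ]
pb [ 0.03170595 -0.11603337  0.055     ]
tcp in mixer [-0.04823925 -0.00176765  0.15216711]
```

Emit:
arm_command:
  series: "32 -8.5 0 0 255;32 -8.5 0 0 255;31 -8.5 0 0 255;31 -8.5 0 0 255;0 0 0 0 255;0 0 30 0 255;0 0 30 0 255;0 0 30 0 255;0 0 22 0 255;0 0 0 0 255;0 0 0 0 255"

```text
time_s: 4.4
tool_pos: [0.6535, -0.0766, 0.1395]
tool_rot: [-180.0, 0.2, 14.1]
force: [-0.5, -0.6, 0.5]
grip_width: 0.0001
grasp_force: 0.0
```

Emit:
arm_command:
  series: "-10 0 0 0 255;-8 0 0 0 255;-4 0 0 0 255;-4 0 0 0 255;-4 0 0 0 255;-4 0 0 0 255;-4 0 0 0 255;-4 0 0 0 255;-3 0 0 0 255;0 0 0 0 255;0 0 0 0 255"

```text
time_s: 5.32
tool_pos: [0.6103, -0.0877, 0.1403]
tool_rot: [-180.0, 0.0, 14.0]
force: [1.0, 0.4, 0.2]
grip_width: 0.0004
grasp_force: 0.4
```

```bash
cat >> h.py <<'E'
G=np.array([.587,-.1275,.1]);M=R.from_euler("z",13.7,degrees=True).as_matrix()
def tcp():
    o=telemetry.get_obs();return (M.T@(o["tool_pos"]-G)*1000).round(1),o["force"].round(1),o["time_s"]
E
python3 - <<'E'
from h import *
print(tcp())
t=cams.read_camera("top");s=cams.read_camera("side");cv2.imwrite("pics/t2.png",t);cv2.imwrite("pics/s2.png",s)
big=np.hstack([cv2.resize(t[170:260,350:450],(400,360),interpolation=2),cv2.resize(s[210:310,360:460],(400,400),interpolation=2)[:360]])
cv2.imwrite("pics/z2.png",big)
E
```

```text
(array([32.1, 33.2, 40.3]), array([1. , 0.4, 0.2]), 5.3167)
```

View pics/z2.png

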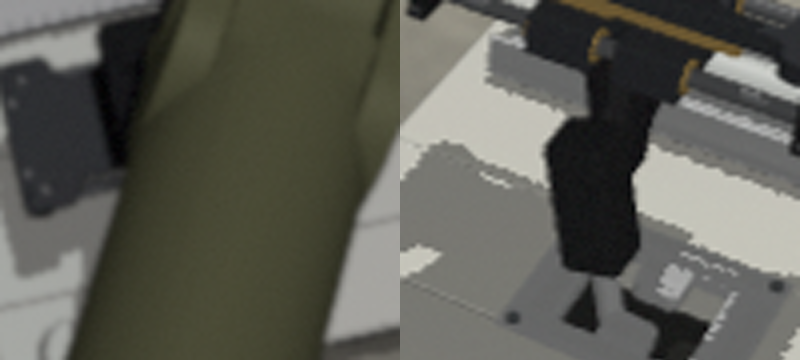

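The side crop shows the fingers against the handle's far face with the handle moved towards neutral. I'll push the last 5 mm, then retreat and check from the viewing spot.

Emit:
arm_command:
  series: "-3 0 0 0 255;-2 0 0 0 255;0 0 0 0 255;0 0 0 0 255;10 0 0 0 255;10 0 0 0 255;0 0 -30 0 255;0 0 -30 0 255;0 0 -30 0 255;0 0 -22 0 255;-32 8 0 0 255;-32 8 0 0 255;-32 8 0 0 255;0 8 0 0 255;0 0 0 0 255;0 0 0 0 255"

```text
time_s: 6.75
tool_pos: [0.5409, -0.138, 0.2529]
tool_rot: [-180.0, -0.1, 14.0]
force: [0.5, 0.7, -0.2]
grip_width: 0.0009
grasp_force: 0.0
```

```bash
python3 - <<'E'
from h import *
import pickle
o=telemetry.get_obs();im=cams.read_camera("wrist");pickle.dump(o,open("w2.pkl","wb"))
print(tcp());cv2.imwrite("pics/w2.png",im);cv2.imwrite("pics/w2c.png",cv2.resize(im[60:260,200:420],(660,600)))
E
```

```text
(array([-46.8,   1.4, 152.6]), array([ 0.2,  0.1, -0.3]), 6.8)
```

View pics/w2c.png

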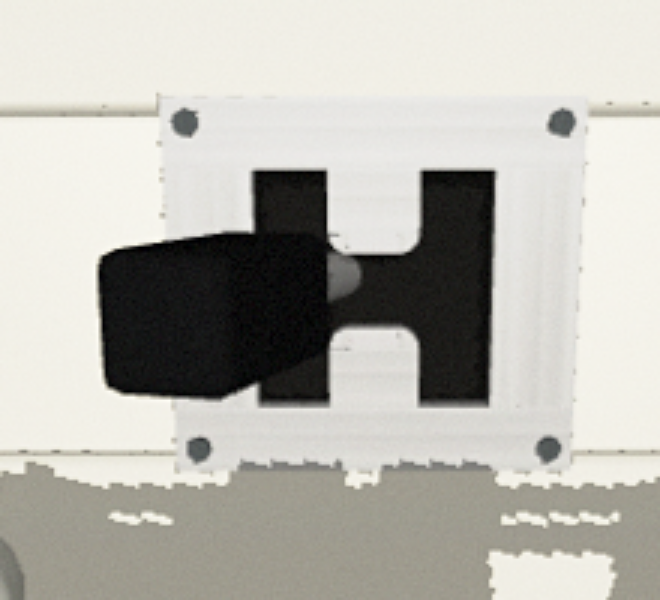

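The ×3 crop shows the stick at about (345,277), close to the cross-channel's centre line at y=290. The handle's top face is centred near (163,321), and all four screws are visible.

```bash
python3 - <<'E'
from h import *
import pickle
W=pose("wrist",pickle.load(open("w2.pkl","rb")))
S=[onz(W,(200+x/3,60+y/3),.1) for x,y in((185,122),(561,122),(547,449),(200,449))]
g=sum(S)/4;print(g,np.degrees(np.arctan2(*(S[1]-S[2])[[1,0]])),np.degrees(np.arctan2(*(S[0]-S[1])[[1,0]]))-90)
p=g-[0,0,.07]
for uv in((163,321),(163,326),(163,316)):
    o,d=ray(W,(200+uv[0]/3,60+uv[1]/3));q=o-p;B=q@d;t=-B-np.sqrt(B*B-q@q+.15**2);u=M.T@(q+t*d)/.15
    print("fore",np.arcsin(u[0]),"across",np.arctan2(-u[1],u[2]),"centre",u*.1175)
E
```

```text
[ 0.58656887 -0.12730837  0.1       ] 13.935275489508966 13.892701461448382
fore 0.020133761287615223 across -0.267866283448351 centre [0.00236556 0.03109294 0.11328673]
fore 0.013925361400757617 across -0.26812517969109984 centre [0.00163618 0.03112556 0.11329065]
fore 0.026322955100902254 across -0.2676252897723181 centre [0.00309259 0.03106117 0.11327793]
```

Fore is about 0.02, so the stick is in neutral. Next I go to the handle's left side.

Emit:
arm_command:
  series: "17 -28 0 0 255;17 -28 0 0 255;16 -28 0 0 255;0 0 0 0 255;0 0 30 0 255;0 0 30 0 255;0 0 30 0 255;0 0 22 0 255;0 0 0 0 255;0 0 0 0 255"

```text
time_s: 7.63
tool_pos: [0.5679, -0.0438, 0.1395]
tool_rot: [180.0, 0.2, 14.1]
force: [0.3, 0.4, 0.5]
grip_width: 0.0005
grasp_force: 0.0
```

```bash
python3 -c "
from h import *
print(tcp())"
```

```text
(array([ 1.3, 85.8, 39.5]), array([0.3, 0.4, 0.5]), 7.6333)
```

Emit:
arm_command:
  series: "1 8 0 0 255;0 8 0 0 255;0 5 0 0 255;0 5 0 0 255;0 5 0 0 255;0 5 0 0 255;0 5 0 0 255;0 5 0 0 255;0 5 0 0 255;0 5 0 0 255;0 5 0 0 255;0 5 0 0 255;0 5 0 0 255;0 4 0 0 255;0 4 0 0 255;0 0 0 0 255;0 0 0 0 255"

```text
time_s: 9.05
tool_pos: [0.5881, -0.1218, 0.1403]
tool_rot: [180.0, 0.0, 14.0]
force: [-0.2, 0.4, 0.2]
grip_width: 0.0008
grasp_force: 0.1
```

```bash
python3 -c "
from h import *
print(tcp())"
```

```text
(array([ 2.4,  5.3, 40.3]), array([-0.2,  0.4,  0.2]), 9.05)
```

Emit:
arm_command:
  series: "0 2 0 0 255;0 2 0 0 255;0 2 0 0 255;0 0 0 0 255"

```text
time_s: 9.38
tool_pos: [0.5894, -0.1271, 0.1402]
tool_rot: [-180.0, 0.0, 14.0]
force: [-0.2, 1.4, -0.1]
grip_width: 0.0003
grasp_force: 0.8
```

Emit:
arm_command:
  series: "0 1 0 0 255;0 1 0 0 255"

```text
time_s: 9.55
tool_pos: [0.5899, -0.1286, 0.1403]
tool_rot: [-180.0, 0.0, 14.0]
force: [-0.5, 1.7, -1.1]
grip_width: 0.0002
grasp_force: 0.9
```

```bash
python3 - <<'E'
from h import *
print(tcp())
s=cams.read_camera("side");cv2.imwrite("pics/s3.png",cv2.resize(s[200:320,350:510],(800,600),interpolation=2))
E
```

```text
(array([ 2.6, -1.8, 40.3]), array([-0.5,  1.7, -1.1]), 9.55)
```

View pics/s3.png

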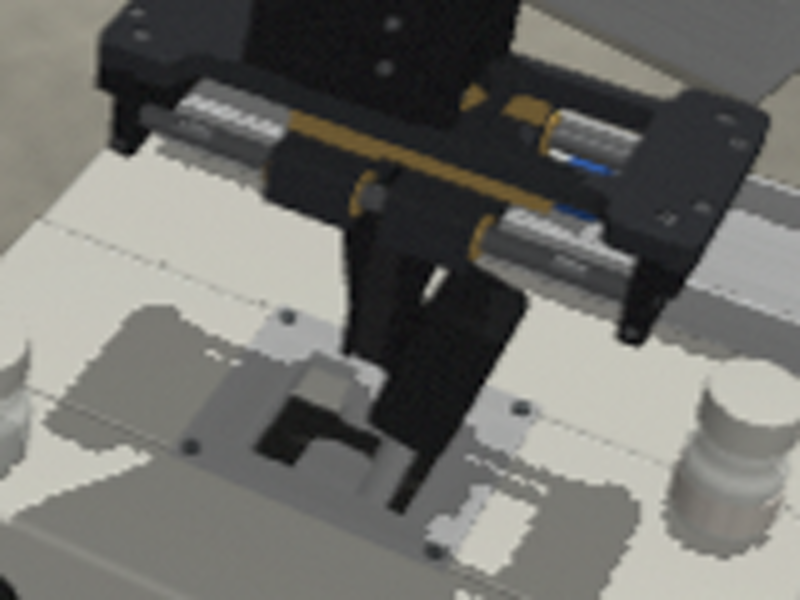

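The side crop shows the lever tilted right with the stick at the right end of the cross-channel. A few more small steps will show whether it has reached the wall.

Emit:
arm_command:
  series: "0 1 0 0 255;0 1 0 0 255;0 0 0 0 255"

```text
time_s: 9.85
tool_pos: [0.5907, -0.1311, 0.1406]
tool_rot: [180.0, -0.0, 14.0]
force: [-0.4, 1.0, -1.5]
grip_width: 0.0004
grasp_force: 0.8
```

Emit:
arm_command:
  series: "0 1 0 0 255;0 1 0 0 255;0 0 0 0 255"

```text
time_s: 10.1
tool_pos: [0.5912, -0.1331, 0.1406]
tool_rot: [180.0, -0.0, 14.0]
force: [-0.6, 1.7, -0.1]
grip_width: 0.0004
grasp_force: 0.8
```

Emit:
arm_command:
  series: "0 1 0 0 255;0 1 0 0 255;0 0 0 0 255"

```text
time_s: 10.35
tool_pos: [0.5917, -0.135, 0.1406]
tool_rot: [180.0, -0.0, 14.0]
force: [-0.6, 1.8, -0.7]
grip_width: 0.0007
grasp_force: 0.8
```

Emit:
arm_command:
  series: "0 -8 0 0 255;0 -8 0 0 255;0 0 -30 0 255;0 0 -30 0 255;0 0 -30 0 255;0 0 -22 0 255;-25 0 0 0 255;-25 0 0 0 255;0 0 0 0 255;0 0 0 0 255"

```text
time_s: 11.18
tool_pos: [0.5388, -0.1314, 0.2533]
tool_rot: [-179.9, -0.1, 14.0]
force: [0.7, 0.6, -0.2]
grip_width: 0.0004
grasp_force: 0.0
```

```bash
python3 - <<'E'
from h import *
import pickle
o=telemetry.get_obs();im=cams.read_camera("wrist");pickle.dump(o,open("w3.pkl","wb"))
print(tcp());cv2.imwrite("pics/w3c.png",cv2.resize(im[60:260,250:470],(660,600)))
E
```

```text
(array([-46.8,   8.2, 153.1]), array([ 0.9, -0.2, -0.4]), 11.2333)
```

View pics/w3c.png

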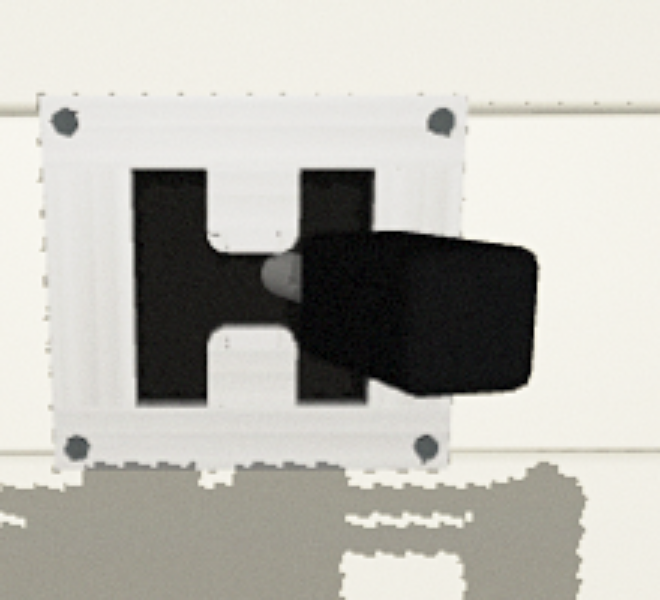

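The ×3 crop shows the lever tilted into the right leg, still in neutral. The top face is centred near (473,318).

```bash
python3 - <<'E'
from h import *
import pickle
W=pose("wrist",pickle.load(open("w3.pkl","rb")))
f=lambda x,y:(250+x/3,60+y/3)
g=sum(onz(W,f(x,y),.1) for x,y in((65,122),(441,122),(426,447),(77,447)))/4;p=g-[0,0,.07]
o,d=ray(W,f(473,318));q=o-p;B=q@d;t=-B-np.sqrt(B*B-q@q+.15**2);u=M.T@(q+t*d)/.15
print(g,"fore",np.arcsin(u[0]),"across",np.arctan2(-u[1],u[2]),"centre",u*.1175,tcp())
E
```

```text
[ 0.58658424 -0.12735234  0.1       ] fore 0.022870481730955138 across 0.26646812142857396 centre [ 0.00268705 -0.0309327   0.11332342] (array([-46.8,   8.2, 153.1]), array([ 0.9, -0.2, -0.4]), 11.2333)
```

Emit:
arm_command:
  series: "0 14 0 0 255;0 14 0 0 255;0 13 0 0 255;0 0 0 0 255;0 0 30 0 255;0 0 30 0 255;0 0 30 0 255;0 0 22 0 255;0 0 0 0 255;0 0 0 0 255;8 0 0 0 255;4 0 0 0 255;4 0 0 0 255;4 0 0 0 255;4 0 0 0 255;4 0 0 0 255;4 0 0 0 255;4 0 0 0 255;4 0 0 0 255;0 0 0 0 255"

```text
time_s: 12.9
tool_pos: [0.5889, -0.1613, 0.1406]
tool_rot: [180.0, -0.0, 14.1]
force: [-0.7, -0.7, 1.4]
grip_width: 0.0006
grasp_force: 0.8
```

Emit:
arm_command:
  series: "3 0 0 0 255;3 0 0 0 255;3 0 0 0 255;3 0 0 0 255;0 0 0 0 255"

```text
time_s: 13.32
tool_pos: [0.6, -0.1581, 0.1401]
tool_rot: [180.0, 0.0, 14.1]
force: [-1.7, -0.9, -0.0]
grip_width: 0.0006
grasp_force: 0.7
```

```bash
python3 -c "
from h import *
print(tcp())"
```

```text
(array([  5.4, -32.8,  40.1]), array([-1.7, -0.9, -0. ]), 13.3167)
```

Emit:
arm_command:
  series: "2 0 0 0 255;2 0 0 0 255;0 0 0 0 255"

```text
time_s: 13.57
tool_pos: [0.6037, -0.1572, 0.1403]
tool_rot: [-180.0, 0.0, 14.0]
force: [-1.4, -1.0, -1.1]
grip_width: 0.0007
grasp_force: 0.7
```

Emit:
arm_command:
  series: "1 0 0 0 255;1 0 0 0 255;0 0 0 0 255"

```text
time_s: 13.82
tool_pos: [0.6055, -0.1568, 0.1405]
tool_rot: [-180.0, 0.0, 14.0]
force: [-1.8, -0.5, -0.6]
grip_width: 0.0005
grasp_force: 0.8
```

Emit:
arm_command:
  series: "1 0 0 0 255;1 0 0 0 255;0 0 0 0 255"

```text
time_s: 14.07
tool_pos: [0.6065, -0.1567, 0.1403]
tool_rot: [-180.0, 0.1, 14.0]
force: [-4.9, -0.1, -0.6]
grip_width: 0.0008
grasp_force: 2.2
```

The force has risen at the expected place, so the stick is at the slot end. One firm nudge, then I back off and look.

Emit:
arm_command:
  series: "1 0 0 0 255;1 0 0 0 255;0 0 0 0 255"

```text
time_s: 14.32
tool_pos: [0.6072, -0.1567, 0.1401]
tool_rot: [-179.9, 0.3, 14.0]
force: [-8.8, -1.2, 0.7]
grip_width: 0.0002
grasp_force: 3.8
```

Emit:
arm_command:
  series: "-10 0 0 0 255;-15 0 0 0 255;-25 0 0 0 255;0 0 -30 0 255;0 0 -30 0 255;0 0 -30 0 255;0 0 -22 0 255;0 -15 0 0 255;0 -15 0 0 255;0 0 0 0 255;0 0 0 0 255;0 0 0 0 255"

```text
time_s: 15.32
tool_pos: [0.554, -0.1396, 0.2529]
tool_rot: [180.0, -0.1, 14.0]
force: [-0.6, -0.3, 0.2]
grip_width: 0.0004
grasp_force: 0.0
```

```bash
python3 - <<'E'
from h import *
import pickle
o=telemetry.get_obs();im=cams.read_camera("wrist");pickle.dump(o,open("w4.pkl","wb"))
print(tcp());cv2.imwrite("pics/w4.png",im)
E
```

```text
(array([-35.2,  -4.3, 152.7]), array([-0.6, -1.3,  0.4]), 15.3667)
```

View pics/w4.png

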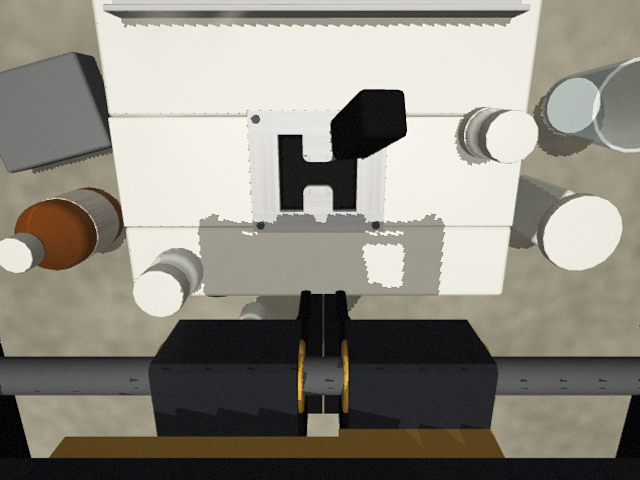

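The picture shows the handle leaning forward and right, with its top face centred near (385,112). The pots and jars are undisturbed and nothing touches the robot. One angle check, then hand in.

```bash
python3 - <<'E'
from h import *
import pickle
W=pose("wrist",pickle.load(open("w4.pkl","rb")))
o,d=ray(W,(385,112));q=o-(np.array([.5866,-.1273,.03]));B=q@d;t=-B-np.sqrt(B*B-q@q+.15**2);u=M.T@(q+t*d)/.15
f=np.arcsin(u[0]);print("fore",f,"across",np.arctan2(-u[1],u[2]))
if f>.26: print(env.sign_off())
E
```

```text
fore 0.30516214860536345 across 0.2688101792769607
the job is handed in; nothing more can be done
None
```

The lever is fully home in the third slot (measured fore about 0.305 rad, across about 0.27 rad). It was only pushed, the pots and jars in the last wrist picture stood undisturbed, the arm was clear, and I handed the job in at about 15 s.

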